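# Close the carton layer and hold it for strapping

## Task

Finish the layer on the pallet slab: beside the carton that already stands there, on its right as seen from the robot, set a second carton of the same size, also end-on to the sprung backstop, and lay the third one crosswise in front of their two near ends, centred over the joint between them and all three snug together. Then press on the crosswise carton so that both end-on cartons bear on the backstop plate and it is pushed in to about the middle of its 20 mm travel, and finish while still holding that steady push, so that someone can strap the layer. Never push the plate fully in, keep the cartons upright and leave everything else on the table where it is.

Things in the scene. Friction and masses are not known exactly. Their poses are not given: they have to be found in the camera images.
- slab: plywood pallet slab fixed to the table, 240 (x) x 160 (y) x 18 mm; x points to the backstop, away from the robot (turned up to 20 degrees), y left. Origin at table height on its mid-line; it reaches from x -110 to +130 mm. Cartons stand on its top, 18 mm above the origin. A grey spring housing, 130 mm wide, top 52 mm above the table, stands on it at x 102 to 124 mm
- backstop (a joint): travel of the sprung backstop plate along the slab's +x, in m: 0 at rest (face 70 mm ahead of the slab's origin), 0.020 fully in. The spring pushes back with about 3 N at rest, 11 N at 0.010, 19 N at 0.020; the plate returns by itself. The middle of the travel means 0.006 to 0.014
- backstop_face (a point): middle of the lower edge of the plate's front face, level with the slab's top; moves with the plate, axes as the slab's. The aluminium plate is 110 mm wide, 8 mm thick, its top 37 mm above the slab's top
- carton_a: the carton already on the slab, end-on to the backstop, left of the mid-line, its far end 5 to 25 mm short of the plate and a little askew; x points to the backstop, y left. white cardboard carton, 64 (its x) x 32 (its y) x 44 mm high, grey printed bands on the sides and a clear tape seam along the top; 60 to 130 g. Origin at the centre of its underside, z up
- carton_b: loose carton on the table, either of the two may be the crosswise one. white cardboard carton, 64 (its x) x 32 (its y) x 44 mm high, grey printed bands on the sides and a clear tape seam along the top; 60 to 130 g. Origin at the centre of its underside, z up
- carton_c: loose carton on the table, the same as carton_b. white cardboard carton, 64 (its x) x 32 (its y) x 44 mm high, grey printed bands on the sides and a clear tape seam along the top; 60 to 130 g. Origin at the centre of its underside, z up
- flat_carton: bystander: a longer, flatter white carton with the same printing, 92 x 50 x 26 mm; lies among the two loose cartons, not part of the layer. Origin at the centre of its underside
- tape_roll: bystander: roll of clear tape lying flat, 90 mm across, 40 mm high. Origin at the centre of its underside
- spray_bottle: bystander: blue bottle with white cap, 60 mm across, 170 mm tall. Origin at the centre of its underside
- jar: bystander: white jar with green cap, 68 mm across, 90 mm tall. Origin at the centre of its underside
- stapler: bystander: blue stapler, 140 (its x) x 34 x 37 mm. Origin at the centre of its underside
There are look-alikes about, which are no part of the job. What is shaped like the carton_c but orange is not meant.

How it is judged:
At the end, for the whole second after the job is handed in: Layer upright on the slab: two cartons end-on, side by side (gap < 10 mm), far ends on the plate (5 mm); third crosswise on their near ends (gap < 6 mm), centred on the joint within 10 mm; all square within 0.12 rad; fingers press it with > 4 N; plate in 6 to 14 mm, still (((y of carton_b in the frame of carton_a between -0.042 and -0.029 m and x of carton_b in the frame of backstop_face between -0.037 and -0.028 m and angle between the x axis of carton_b and the x axis of slab, either way round below 0.12 rad and y of carton_c in the frame of carton_a between -0.026 and -0.006 m and x of carton_c in the frame of carton_a between -0.054 and -0.044 m and angle between the y axis of carton_c and the x axis of slab, either way round below 0.12 rad and contact force between carton_c and the fingers above 4 N) or (y of carton_c in the frame of carton_a between -0.042 and -0.029 m and x of carton_c in the frame of backstop_face between -0.037 and -0.028 m and angle between the x axis of carton_c and the x axis of slab, either way round below 0.12 rad and y of carton_b in the frame of carton_a between -0.026 and -0.006 m and x of carton_b in the frame of carton_a between -0.054 and -0.044 m and angle between the y axis of carton_b and the x axis of slab, either way round below 0.12 rad and contact force between carton_b and the fingers above 4 N)) and x of carton_a in the frame of backstop_face between -0.037 and -0.028 m and angle between the x axis of carton_a and the x axis of slab, either way round below 0.12 rad and z of carton_a in the frame of slab between 0.014 and 0.022 m and angle between each of carton_a, carton_b, carton_c's own z axis and vertical below 0.1 rad and linear speed of each of carton_a, carton_b, carton_c below 0.01 m/s and z of carton_b in the frame of slab between 0.014 and 0.022 m and z of carton_c in the frame of slab between 0.014 and 0.022 m and value of joint backstop between 0.006 and 0.014 m and velocity of joint backstop between -0.004 and 0.004 m/s); the arm keeps its last pose, push and grip.
It fails at once if the backstop plate is pushed fully in (value of joint backstop above 0.0185 m).
It fails at once if a carton of the layer is tipped over (angle between any of carton_a, carton_b, carton_c's own z axis and vertical above 0.6 rad).
It fails at once if a bystander is moved by more than 20 mm (distance of any of flat_carton, tape_roll, spray_bottle, jar, stapler from where it was at the start of the episode above 0.02 m).
It also fails if it takes over 61 s, if anything falls off the work surface, if the arm or the gripper's body presses on something with over 40 N, if the wrist force passes 120 N, or if a joint passes its speed limit or range.

## Robot

A 6-joint arm with a two-finger parallel gripper is mounted at the origin on the work surface. World frame = base frame: x ahead of the robot, y to its left, z up, the work surface at z = 0. Lengths are in m, angles in rad, forces in N, time in s.
With the tool pointing down it reaches from about 0.3 to 0.95 m from the base axis. Payload 3.1 kg.
Tool frame: the origin (TCP) lies midway between the tips of the shut fingers; the grasp point (between the pads) lies 19 mm behind it; z points along the fingers, y is the line along which they close (so a half turn about z gives the same grasp; the last joint's range is limited). The gripper opens to 85 mm and grips with 20 to 120 N. Pads are 22 mm wide; open, the fingers measure 114 mm over their backs; the gripper's body (76 mm by 85 mm) begins 54 mm behind the grasp point. The pads swing forward as they close: fully open they stand 13 mm farther back than shut.
Start: joints at [1.097, 0.308, 1.634, -0, 1.2, -0.07], TCP at [0.246, 0.575, 0.231] pointing down, gripper open.
Joint ranges: [-3.06, 3.06], [-0.79, 1.96], [0.05, 2.63], [-1.19, 4.34], [0.05, 2.64], [-2.94, 2.94]. Speed limits (rad/s): [2.79, 2.79, 3.14, 3.14, 3.14, 3.14].

## Interface

Orientations are given as [roll, pitch, yaw] about the fixed x, y, z axes, in that order (R = Rz(yaw) Ry(pitch) Rx(roll)).
In Python, from workcell import * gives the robot as it stands.
- The arm moves only by the tool servo_tool, never from a script. Its argument "targets" is one flat list of numbers, 5 for each row, row after row: the opening, from 0 (shut) to 1 (fully open), then the shift along the tool's x, y, z in mm, then the turn about the tool's z in rad. A call has 1 to 12 rows; each row shifts and turns the commanded pose from where the row before left it, along the tool's axes as they then stand; what a row does not reach is not made up. A row lasts 1/10 s, in which the tool goes at most 50 mm and 8.59 degrees, less where a joint would pass 70% of its speed; a pose out of reach is approached as far as the arm can. A call is refused whole if a number of a shift passes 50 or a number of a turn 0.15, either way. A call with a gripper value outside its range is refused whole. The fingers move at their own pace and stop on an object; "grip_force" is the grip in N (left out, the last holds). Time passes only in rows, so rows that do not move let the fingers close. It gives the time, the measured TCP pose, the force, the opening and the grip force at its end, in the units of the state.
- sense(): the state, without advancing time (a new reading comes with each control period).
- get_image(name): name is "scene" or "top" or "wrist"; returns the picture (420x560x3 uint8, red, green, blue); there is no depth.
- calibration(name): a dict with "vfov" (degrees; the focal length in pixels is half the picture's height over the tangent of half this angle, whatever the lens; pixels are square), "cx", "cy" (the principal point, pixels), "distortion" ([k1, k2, p1, p2, k3] as OpenCV has them; the pictures are not rectified), "origin" and "orientation" of the camera in the world; the wrist camera has in their place "hand_eye" (4x4, takes a point from camera to tool coordinates, whose origin is the TCP and whose axes are the flange's). Camera axes: x right, y up, looking along -z (the intrinsics and any distortion apply to the point x, -y, -z); pixel columns grow to the right and rows downward; lengths in m; the calibration is good to about 2 mm. A picture is of the moment at which its call begins: read the wrist's pose just before it. calibration takes no time and is no camera call.
- job_done(): hands the job in; it is judged then, once.
The state is a dict: "clock": time; "joints": joint angles; "qd": joint speeds; "tau": joint torques, N m; "position": TCP position; "ee_rot": TCP orientation; "contact_force": force on the tool from outside, world axes, zero at the start; "torque": the same for the moment, N m; "grip_width": finger opening in m; "gripper_force": force on a finger pad.
Only numpy, scipy, OpenCV 4.12 (cv2) and the standard library are available. Lean on these libraries where they do the work, as an engineer would, in place of code of your own. Each camera call takes 0.05 s, during which the arm holds its last target. There are 200 camera calls.

## Working session

There is one attempt and no reset: what is moved stays moved. The work goes in short steps, Python scripts to look and compute and a tool call to move; the robot and the scene stay as the last step left them, time stands still between calls to the robot, and variables do not carry over. Pictures are saved under pics/ and viewed, at most 10 in all, crops included, and the job is handed in when it is done.

Besides the shell and the picture viewer there is one more tool, called after "Request:" as a command line: name --argument value ..., lists and objects as JSON in quotes. servo_tool: Moves the arm, as the interface text tells. Its arguments: {"type":"object","properties":{"targets":{"type":"array"},"grip_force":{"type":"number"}},"required":["targets"]}

```bash
mkdir -p pics; ls
python3 - <<'E'
from workcell import *
import cv2
s=sense();print({k:np.round(v,3).tolist() if not isinstance(v,float) else v for k,v in s.items()} if 'np' in globals() else s)
for n in("scene","top","wrist"):
    print(n,calibration(n))
    cv2.imwrite(f"pics/{n}0.png",cv2.cvtColor(get_image(n),cv2.COLOR_RGB2BGR))
E
```

```text
pics
{'clock': 0.0, 'joints': array([ 1.09728225e+00,  3.08988866e-01,  1.63518545e+00, -7.56788217e-06,
        1.19969688e+00, -6.97009221e-02]), 'qd': array([-0.00151413, -0.00135201,  0.00067709,  0.00166153, -0.00138975,
       -0.001886  ]), 'tau': array([-4.61418749e-04, -4.15250552e+01, -2.76670325e+01, -5.26534370e-05,
        1.01637805e-02,  1.37205294e-05]), 'position': array([0.24523347, 0.5739891 , 0.23005765]), 'ee_rot': array([-3.13931915e+00, -1.51658477e-04,  2.73778208e+00]), 'contact_force': array([-0.31267806, -0.52926962,  0.49940044]), 'torque': array([ 0.01476117,  0.00854416, -0.04253278]), 'gripper_force': 0.0, 'grip_width': 0.08539355871127179}
scene {'vfov': 51.689175937935445, 'cx': 277.5682592881636, 'cy': 209.66817958519508, 'distortion': array([-0.10001737,  0.        ,  0.        ,  0.        ,  0.        ]), 'origin': array([1.22489247, 0.18229343, 0.93883791]), 'orientation': array([0.65766913, 0.01548237, 1.82351984])}
top {'vfov': 46.246081148543915, 'cx': 277.321277393676, 'cy': 210.3731121493797, 'distortion': array([-0.17053865,  0.        ,  0.        ,  0.        ,  0.        ]), 'origin': array([ 0.39008991, -0.03548398,  1.50852817]), 'orientation': array([ 0.11302349,  0.02147924, -1.56034291])}
wrist {'vfov': 68.09551035642963, 'cx': 283.71515471424914, 'cy': 207.39453079575262, 'distortion': array([-0.06177916,  0.        ,  0.        ,  0.        ,  0.        ]), 'hand_eye': array([[-6.23813540e-04,  9.54261797e-01,  2.98971627e-01,
         7.60798425e-02],
       [ 9.99999419e-01,  3.32534447e-04,  1.02514162e-03,
         2.61628919e-04],
       [ 8.78835121e-04,  2.98972093e-01, -9.54261450e-01,
        -1.42548349e-01],
       [ 0.00000000e+00,  0.00000000e+00,  0.00000000e+00,
         1.00000000e+00]])}
```

View pics/top0.png

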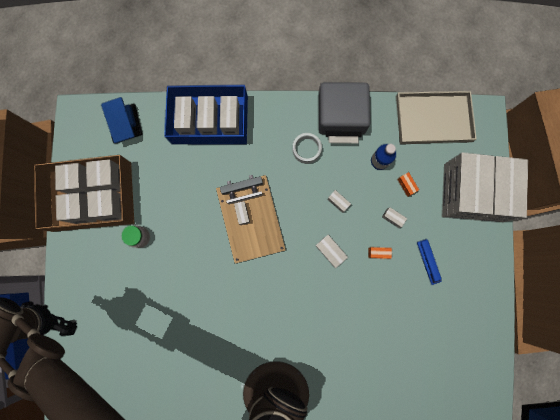

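View pics/scene0.png

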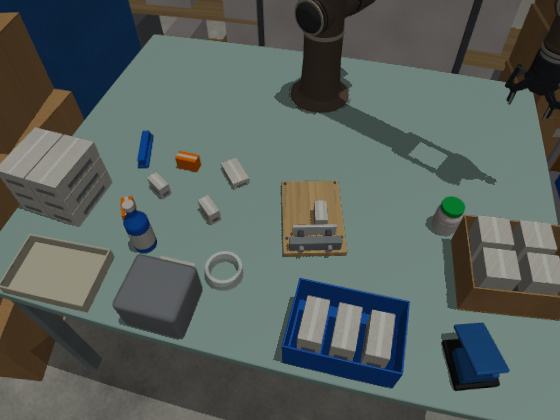

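Top view: the loose white cartons are at (340,201) and (395,217). They could be confused with the flat carton (332,250), the orange look-alikes (409,184) and (381,253), and the white cartons in the bins at (206,113) and (85,190). Slab at (252,220), carton_a at (243,212), backstop at (242,190). I'm choosing the two small white ones and will check them in a close crop.

```bash
cat > h.py <<'E'
from workcell import *
import numpy as np, cv2
from scipy.spatial.transform import Rotation as R
def cam(n,s=None):
    c=calibration(n); f=210/np.tan(np.radians(c['vfov']/2))
    K=np.array([[f,0,c['cx']],[0,f,c['cy']],[0,0,1]])
    if n=='wrist':
        s=s or sense(); H=np.array(c['hand_eye']); T=R.from_euler('xyz',s['ee_rot']).as_matrix()
        o=T@H[:3,3]+s['position']; A=T@H[:3,:3]
    else: o=np.array(c['origin']); A=R.from_euler('xyz',c['orientation']).as_matrix()
    return K,np.array(c['distortion']),o,A@np.diag([1,-1,-1])
def ray(C,px,z):
    K,d,o,A=C
    p=cv2.undistortPoints(np.array(px,float).reshape(-1,1,2),K,d).reshape(-1,2)
    v=np.c_[p,np.ones(len(p))]@A.T
    z=np.broadcast_to(z,len(p))
    return o+v*((z-o[2])/v[:,2])[:,None]
def proj(C,P):
    K,d,o,A=C
    r=cv2.Rodrigues(A.T)[0]
    return cv2.projectPoints(np.array(P,float).reshape(-1,1,3),r,-A.T@o,K,d)[0].reshape(-1,2)
def save(n,im): cv2.imwrite(f'pics/{n}.png',cv2.cvtColor(im,cv2.COLOR_RGB2BGR))
E
python3 - <<'E'
import cv2
t=cv2.imread('pics/top0.png')
a=cv2.resize(t[170:270,210:300],None,fx=6,fy=6,interpolation=cv2.INTER_CUBIC)[:, :400]
a=t[165:275,210:425]
cv2.imwrite('pics/crop1.png',cv2.resize(a,None,fx=3.7,fy=3.7,interpolation=cv2.INTER_CUBIC))
E
```

```text
(no output)
```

View pics/crop1.png

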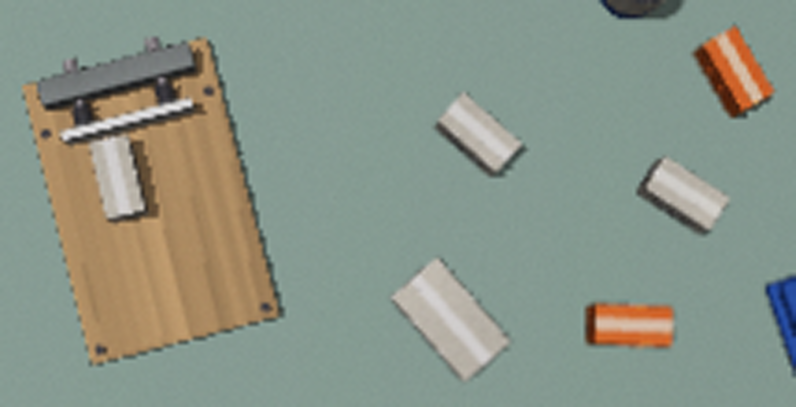

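The crop confirms two small plain-white cartons at crop (480,135) and (685,195), the flat one at (450,320), two orange ones, and the slab corners at (25,85), (208,40), (281,317), (93,364).

```bash
cat >> h.py <<'E'
def whites(im,C,z,box,thr=150,amin=40):
    """bright unsaturated blobs -> minAreaRect on plane z"""
    x0,y0,x1,y1=box; h=cv2.cvtColor(im,cv2.COLOR_RGB2HSV)[y0:y1,x0:x1]
    m=((h[...,2]>thr)&(h[...,1]<40)).astype(np.uint8)
    m=cv2.morphologyEx(m,cv2.MORPH_OPEN,np.ones((2,2)))
    out=[]
    for c in cv2.findContours(m,cv2.RETR_EXTERNAL,cv2.CHAIN_APPROX_NONE)[0]:
        if cv2.contourArea(c)<amin: continue
        P=ray(C,c.reshape(-1,2)+[x0,y0],z)[:,:2]
        (cx,cy),(w,hh),a=cv2.minAreaRect((P*1000).astype(np.float32))
        if w<hh: a+=90; w,hh=hh,w
        out.append((cx,cy,w,hh,(a+90)%180-90,c.reshape(-1,2).mean(0)+[x0,y0]))
    return out
E
python3 - <<'E'
from h import *
C=cam('top');im=get_image('top')
s=np.array([(25,85),(208,40),(281,317),(93,364)])/3.7+[210,165]
P=ray(C,s,.018);print(P.round(4))
print(np.linalg.norm(P-np.roll(P,-1,0),axis=1))
for z,b in((.044,(315,180,425,235)),(.026,(310,230,355,270)),(.062,(225,195,260,230))):
  for o in whites(im,C,z,b): print(np.round(o[:5],1),o[5].round(1))
E
```

```text
[[ 0.627   0.1859  0.018 ]
 [ 0.6658  0.0336  0.018 ]
 [ 0.4365 -0.0291  0.018 ]
 [ 0.3963  0.1244  0.018 ]]
[0.1571045  0.23776734 0.15867359 0.23869119]
[ 569.4 -282.   334.3  164.8  -89.7] [374.  205.7]
[ 441.  -168.1  133.4  117.5  -89.7] [332. 252.]
[544.7 101.9  62.3  30.3  13.4] [242.1 213.4]
[589.8 105.   83.8   9.6 -74.9] [241.4 198.5]
```

```bash
sed -i 's/\[...,1\]<40/[...,1]<smax/; s/thr=150,amin=40/thr=150,amin=40,smax=25/' h.py
python3 - <<'E'
from h import *
C=cam('top');im=get_image('top')
for p in((340,201),(395,217),(360,225),(243,212),(332,250)): print(cv2.cvtColor(im,cv2.COLOR_RGB2HSV)[p[1],p[0]])
for z,b in((.044,(315,180,425,235)),(.026,(310,230,355,270)),(.062,(225,195,260,230))):
  for o in whites(im,C,z,b): print(np.round(o[:5],1),o[5].round(1))
E
```

```text
[  8   5 206]
[ 20   7 206]
[ 78  36 154]
[ 19  19 189]
[ 12   6 205]
[ 537.2 -361.3   63.6   31.    57.9] [396.9 217.9]
[ 586.4 -190.8   64.3   31.1   48.3] [340.2 201. ]
[ 434.5 -168.8   92.    48.5   41.5] [332.2 251.8]
[544.4 101.6  61.6  29.8  14.1] [242.3 213.6]
```

```bash
cat >> h.py <<'E'
def plan(x,y,z,yaw,grip,n=None,step=45,turn=.14):
    """round rows to reach world pose (tool down), axes taken at each row's start"""
    s=sense(); p=np.array(s['position'])*1000; w=s['ee_rot'][2]; t=np.array([x,y,z])*1000.
    dy=(yaw-w+np.pi)%(2*np.pi)-np.pi
    n=n or int(max(np.ceil(np.linalg.norm(t-p)/step),np.ceil(abs(dy)/turn),1)); rows=[]
    for i in range(n):
        k=n-i; d=(t-p)/k; a=round(-(((yaw-w+np.pi)%(2*np.pi)-np.pi))/k,3)
        Rm=R.from_euler('xyz',[np.pi,0,w]).as_matrix(); q=np.round(Rm.T@d,1); p=p+Rm@q; w-=a
        rows+=[grip,*q.tolist(),a]
    print(n,'rows; j6 at end ~',round(np.arctan2(y,x)+np.pi/2-yaw,2)); print([float(v) for v in rows])
E
python3 - <<'E'
from h import *
plan(.545,.085,.2,1.827,1)
E
```

```text
13 rows; j6 at end ~ -0.1
[1.0, -36.0, -25.6, 2.4, 0.07, 1.0, -37.7, -23.0, 2.4, 0.07, 1.0, -39.2, -20.3, 2.4, 0.07, 1.0, -40.5, -17.5, 2.3, 0.07, 1.0, -41.6, -14.6, 2.4, 0.07, 1.0, -42.6, -11.7, 2.3, 0.07, 1.0, -43.3, -8.7, 2.4, 0.07, 1.0, -43.8, -5.6, 2.3, 0.07, 1.0, -44.0, -2.5, 2.4, 0.07, 1.0, -44.1, 0.5, 2.3, 0.07, 1.0, -44.0, 3.7, 2.4, 0.07, 1.0, -43.6, 6.7, 2.3, 0.07, 1.0, -43.1, 9.7, 2.4, 0.071]
```

Request:
servo_tool --targets '[1,-36,-26,2.4,0.07,1,-38,-23,2.4,0.07,1,-39,-20,2.4,0.07,1,-40,-17,2.4,0.07,1,-42,-15,2.4,0.07,1,-43,-12,2.4,0.07,1,-43,-9,2.4,0.07,1,-44,-6,2.4,0.07,1,-44,-2,2.4,0.07,1,-44,0,2.4,0.07,1,-44,4,2.4,0.07,1,-44,7,2.4,0.07]'

```text
clock: 1.45
position: [0.523, 0.1205, 0.2025]
ee_rot: [3.141, -0.0, 1.895]
contact_force: [0.2, 0.7, -0.3]
grip_width: 0.0855
gripper_force: 0.0
```

Request:
servo_tool --targets '[1,-43,10,2.4,0.07,1,0,0,0,0,1,0,0,0,0,1,0,0,0,0]'

```text
clock: 1.85
position: [0.5448, 0.0853, 0.1998]
ee_rot: [-3.141, -0.001, 1.829]
contact_force: [-0.3, -0.5, 0.1]
grip_width: 0.0853
gripper_force: 0.0
```

Run:
```python
from h import *
s=sense();print(s['position'],s['ee_rot'],s['qd'],s['joints'])
C=cam('wrist',s);im=get_image('wrist');save('w1',im);np.save('w1.npy',np.array([*s['position'],*s['ee_rot']]))
```

```text
[0.54484541 0.08525566 0.19983124] [-3.14071161e+00 -6.65998616e-04  1.82850840e+00] [ 0.01922966 -0.00805761  0.00490578 -0.00278406 -0.00209336 -0.00096841] [ 7.59706210e-02  2.01138927e-01  1.83608305e+00  5.54804944e-04
  1.10535765e+00 -1.81990993e-01]
```

View pics/w1.png

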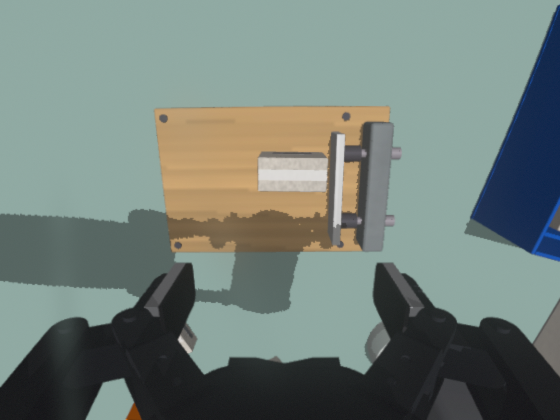

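Wrist view: slab corners are near (156,108), (389,107), (384,252) and (170,253). Carton_a's top spans (259,157)–(327,191). The plate strip runs from (340,134) to (337,244), clear of the carton.

Run:
```python
import cv2
a=cv2.imread('pics/w1.png')[95:265,145:405]
cv2.imwrite('pics/w1c.png',cv2.resize(a,None,fx=3,fy=3,interpolation=cv2.INTER_CUBIC))
```

```text
(no output)
```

View pics/w1c.png

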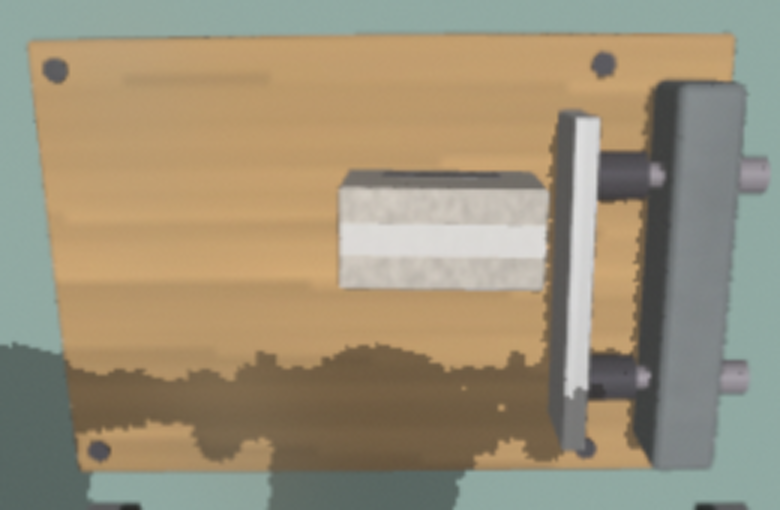

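Crop: carton_a's top corners are (343,187), (547,187), (545,290), (340,289). The plate's front top edge runs (576,116)→(562,450).

Run:
```python
from h import *
v=np.load('w1.npy');C=cam('wrist',dict(position=v[:3],ee_rot=v[3:]))
q=lambda l:np.array(l)/3+[144.67,94.67]
S=ray(C,q([(28,43),(734,35),(80,471)]),.018)[:,:2]
print('slab',S.round(4),[np.linalg.norm(S[1]-S[0]),np.linalg.norm(S[2]-S[0])],np.degrees(np.arctan2(*(S[1]-S[0])[::-1])))
A=ray(C,q([(343,187),(547,187),(545,290),(340,289)]),.062)[:,:2]
print('A',A.mean(0),np.linalg.norm(A-np.roll(A,-1,0),axis=1),np.degrees(np.arctan2(*(A[1]-A[0])[::-1])),np.degrees(np.arctan2(*(A[2]-A[3])[::-1])))
P=ray(C,q([(576,116),(562,450)]),.055)[:,:2]
d=P[0]-P[1];print('plate',P.mean(0),np.linalg.norm(d),np.degrees(np.arctan2(-d[0],d[1])))
o=(S[1]+S[2])/2; a=np.radians(14.7); u=np.array([np.cos(a),np.sin(a)]); print('slab origin',o-.01*u,' from plate',P.mean(0)-.07*u)
w=np.array([-u[1],u[0]]);Ao=A.mean(0)-(P.mean(0)-.07*u);print('A in slab',Ao@u,Ao@w)
```

```text
slab [[ 0.3979  0.1283]
 [ 0.627   0.1908]
 [ 0.4393 -0.0242]] [np.float64(0.23743249273994807), np.float64(0.15796606274752462)] 15.264675884364102
A [0.54769069 0.10688462] [0.06133489 0.03196836 0.0636371  0.03166406] 14.770161395412277 14.461962888870934
plate [0.59128352 0.09926308] 0.10974805720951276 15.119227009483966
slab origin [0.52347149 0.08077758]  from plate [0.52357478 0.08150002]
A in slab 0.02976808330680623 0.018434101758682053
```

Run:
```python
from h import *
plan(.588,-.187,.15,2.414,1)
```

```text
7 rows; j6 at end ~ -1.15
[1.0, -39.2, -4.0, 7.1, -0.084, 1.0, -38.8, -7.3, 7.1, -0.083, 1.0, -38.0, -10.4, 7.1, -0.084, 1.0, -37.0, -13.6, 7.2, -0.083, 1.0, -35.8, -16.6, 7.1, -0.084, 1.0, -34.2, -19.6, 7.2, -0.083, 1.0, -32.5, -22.3, 7.1, -0.084]
```

Request:
servo_tool --targets '[1,-39,-4,7,-0.084,1,-39,-7,7,-0.084,1,-38,-10,7,-0.084,1,-37,-14,7,-0.084,1,-36,-17,7,-0.084,1,-34,-20,7,-0.083,1,-32,-22,7,-0.083,1,0,0,0,0,1,0,0,0,0,1,0,0,0,0]'

```text
clock: 2.9
position: [0.5881, -0.1859, 0.1512]
ee_rot: [3.141, -0.001, 2.415]
contact_force: [-0.4, 1.2, 0.2]
grip_width: 0.0852
gripper_force: 0.0
```

```bash
cat >> h.py <<'E'
def wlook(name,z,box=(150,60,420,262),**k):
    s=sense();C=cam('wrist',s);im=get_image('wrist');save(name,im)
    np.save(name+'.npy',np.array([*s['position'],*s['ee_rot']]))
    print(s['position'].round(4),s['ee_rot'].round(3))
    for o in whites(im,C,z,box,amin=500,**k): print(np.round(o[:5],1),o[5].round(1))
E
python3 - <<'E'
from h import *
wlook('w2',.044,thr=160)
E
```

```text
[ 0.5881 -0.1859  0.1512] [ 3.141e+00 -1.000e-03  2.415e+00]
[ 587.4 -185.5   63.6   28.1   48.3] [283.8 201.2]
[ 463.6 -167.6   62.9   16.4   47.3] [194.8  69.2]
```

View pics/w2.png

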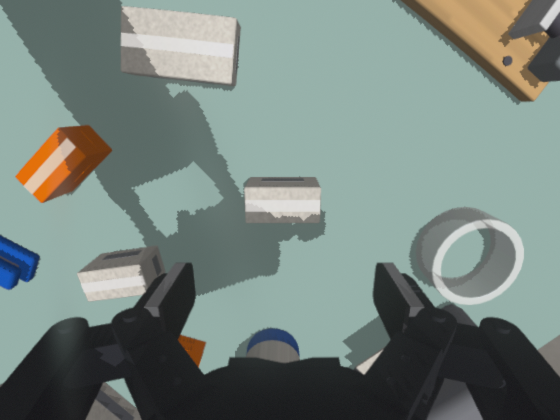

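Carton at (283,203), top face about (245,186)–(321,222), partly in shadow. The flat carton, roll and stapler are clear of the fingers.

Run:
```python
from h import *
v=np.load('w2.npy');C=cam('wrist',dict(position=v[:3],ee_rot=v[3:]))
im=cv2.imread('pics/w2.png',0)
for x in (260,283,305): print(im[174:230,x].tolist())
P=ray(C,[(245,186),(320.5,186),(321,222.5),(245,222.5)],.044)[:,:2]
print(P.mean(0),np.linalg.norm(P-np.roll(P,-1,0),axis=1),np.degrees(np.arctan2(*(P[1]-P[0])[::-1])))
T=R.from_euler('xyz',v[3:]).as_matrix();print('tool xy mm',T.T[:2,:2]@(P.mean(0)-v[:2])*1000)
```

```text
[168, 168, 160, 118, 110, 109, 108, 111, 111, 111, 109, 105, 125, 172, 200, 209, 207, 206, 206, 206, 205, 207, 208, 205, 202, 205, 218, 221, 221, 220, 220, 220, 219, 209, 204, 203, 201, 176, 129, 118, 118, 118, 120, 121, 121, 122, 122, 122, 117, 105, 104, 104, 104, 104, 104, 104]
[168, 168, 160, 114, 91, 79, 87, 117, 110, 110, 111, 111, 121, 167, 195, 205, 203, 202, 200, 202, 202, 203, 206, 206, 203, 203, 216, 220, 221, 221, 221, 222, 222, 221, 221, 221, 219, 216, 204, 201, 194, 174, 127, 120, 121, 121, 121, 120, 115, 105, 105, 105, 104, 104, 104, 103]
[168, 168, 161, 118, 110, 111, 110, 109, 109, 109, 110, 111, 123, 162, 188, 199, 200, 199, 198, 198, 200, 204, 205, 207, 207, 208, 218, 221, 221, 221, 221, 221, 220, 221, 222, 221, 220, 213, 195, 190, 190, 191, 193, 193, 181, 145, 123, 121, 116, 106, 105, 106, 105, 105, 105, 105]
[ 0.58741499 -0.18601563] [0.06230866 0.03208214 0.06505388 0.03207055] 48.345507308379666
tool xy mm [ 0.435056   -0.57537958]
```

Already centred on it within 0.6 mm; descend and grip.

Request:
servo_tool --targets '[1,0,0,40,0,1,0,0,40,0,1,0,0,40,0,1,0,0,28,0,1,0,0,0,0,1,0,0,0,0,0.6,0,0,0,0,0.6,0,0,0,0,0.6,0,0,0,0,0.6,0,0,0,0,0.6,0,0,0,0]' --grip_force 40

```text
clock: 4.05
position: [0.5908, -0.1885, 0.006]
ee_rot: [3.139, 0.005, 2.414]
contact_force: [-0.3, 1.9, 6.3]
grip_width: 0.0635
gripper_force: 45.7
```

Request:
servo_tool --targets '[0.6,0,0,-20,0,0.6,0,0,-40,0,0.6,0,0,-40,0,0.6,0,0,-20,0,0.6,0,0,0,0,0.6,0,0,0,0,0.6,0,0,0,0]'

```text
clock: 4.75
position: [0.5865, -0.1872, 0.121]
ee_rot: [-3.14, -0.004, 2.414]
contact_force: [-0.3, 0.7, -1.5]
grip_width: 0.0637
gripper_force: 44.9
```

Run:
```python
from h import *
wlook('w3',.15,thr=160)
```

```text
[ 0.5865 -0.1872  0.121 ] [-3.14  -0.004  2.414]
[ 498.2 -151.6   27.6    6.8   47.2] [190.9  68.4]
```

View pics/w3.png

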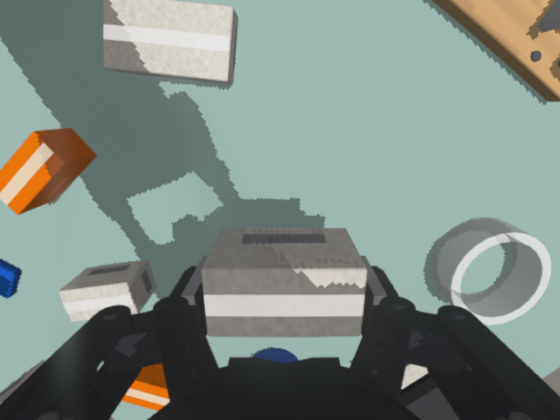

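Carton held, top face at (203,268)–(366,335). Work out its place in the hand.

Run:
```python
from h import *
v=np.load('w3.npy');C=cam('wrist',dict(position=v[:3],ee_rot=v[3:]))
T=R.from_euler('xyz',v[3:]).as_matrix()
for h in (.150,.155,.16,.165):
    P=ray(C,[(204.5,268),(364,268),(367,334.5),(204.5,334.5)],h)
    print(h,(np.linalg.norm(P-np.roll(P,-1,0),axis=1)*1000).round(1),((P.mean(0)-v[:3])@T*1000).round(1))
```

```text
0.15 [65.5 33.6 72.6 33.5] [ -2.2   0.7 -29. ]
0.155 [62.7 32.1 69.4 32. ] [  1.2   0.7 -34. ]
0.16 [59.8 30.7 66.2 30.6] [  4.6   0.7 -39. ]
0.165 [56.9 29.2 63.  29.1] [  8.1   0.7 -44. ]
```

Run:
```python
import cv2,numpy as np
im=cv2.imread('pics/w3.png')
g=im.max(2)
for y in (230,240,260,266,268,272,280,295,315,325,332):
    print(y,g[y,190:240:2].tolist(),g[y,330:380:2].tolist())
for x in (250,285,320): print(x,g[222:340:2,x].tolist())
cv2.imwrite('pics/w3c.png',cv2.resize(im[215:350,180:390],None,fx=3.7,fy=3.7,interpolation=cv2.INTER_CUBIC))
```

```text
230 [115, 114, 115, 113, 113, 114, 115, 115, 115, 115, 115, 116, 114, 115, 116, 113, 105, 107, 106, 107, 107, 106, 107, 105, 105] [116, 116, 117, 117, 116, 115, 114, 113, 126, 183, 184, 184, 184, 184, 184, 184, 184, 185, 184, 185, 184, 184, 184, 184, 185]
240 [112, 112, 112, 113, 113, 114, 113, 114, 112, 114, 114, 115, 114, 107, 106, 105, 106, 106, 106, 104, 104, 105, 105, 105, 105] [115, 114, 114, 116, 116, 116, 116, 116, 116, 117, 118, 154, 184, 183, 184, 184, 184, 184, 184, 184, 184, 184, 184, 184, 184]
260 [112, 111, 111, 111, 111, 101, 88, 89, 102, 107, 107, 106, 104, 105, 109, 108, 106, 107, 107, 107, 106, 108, 108, 107, 106] [119, 106, 113, 115, 114, 107, 117, 119, 111, 120, 120, 118, 112, 115, 116, 116, 109, 99, 102, 169, 183, 184, 184, 184, 183]
266 [91, 62, 64, 71, 88, 87, 93, 105, 104, 102, 103, 105, 106, 108, 108, 109, 108, 110, 109, 108, 108, 107, 109, 110, 109] [120, 118, 120, 121, 121, 120, 119, 116, 117, 120, 119, 117, 117, 106, 106, 111, 118, 118, 102, 99, 102, 95, 94, 106, 165]
268 [46, 43, 45, 76, 88, 88, 109, 116, 114, 112, 113, 116, 118, 119, 119, 119, 119, 120, 
[... 1786 characters left out ...]
 207, 209, 208, 209, 209, 210, 210, 210, 210, 209, 171, 134, 133, 134, 134, 134, 134, 133, 131, 130, 139, 180]
285 [112, 112, 112, 119, 115, 110, 85, 78, 77, 73, 81, 117, 113, 114, 113, 116, 116, 116, 104, 102, 107, 104, 106, 116, 129, 132, 132, 131, 131, 129, 130, 132, 133, 133, 131, 131, 156, 209, 211, 211, 212, 212, 213, 213, 212, 211, 211, 175, 132, 130, 128, 128, 128, 128, 129, 128, 126, 136, 181]
320 [113, 114, 114, 112, 104, 103, 87, 81, 80, 80, 87, 115, 113, 113, 118, 115, 118, 120, 116, 111, 116, 119, 119, 153, 198, 210, 214, 214, 214, 214, 214, 207, 134, 128, 128, 127, 159, 210, 213, 213, 213, 213, 213, 212, 213, 212, 211, 169, 127, 128, 128, 127, 125, 125, 125, 126, 124, 147, 183]
```

View pics/w3c.png

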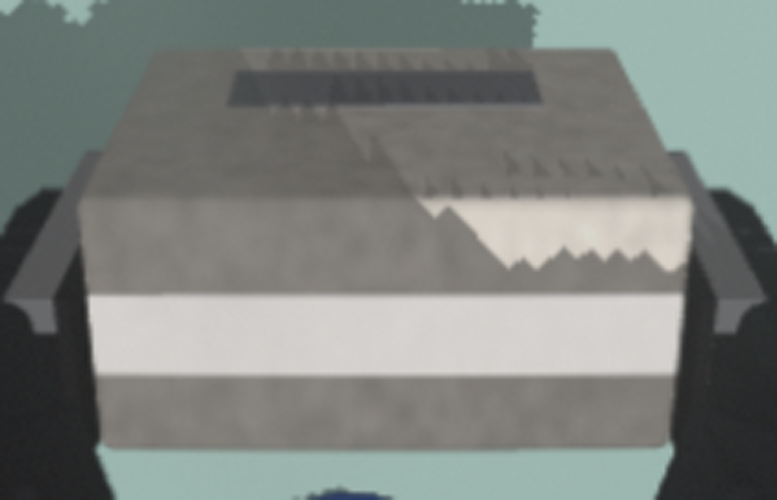

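The crop shows a level, clean grip, with top-face corners at (80,197), (692,197), (672,449), (100,449).

Run:
```python
from h import *
v=np.load('w3.npy');C=cam('wrist',dict(position=v[:3],ee_rot=v[3:]))
T=R.from_euler('xyz',v[3:]).as_matrix()
for h in (.150,.153,.156,.16):
    P=ray(C,np.array([(80,197),(692,197),(672,449),(100,449)])/3.7+[179.6,214.6],h)
    print(h,(np.linalg.norm(P-np.roll(P,-1,0),axis=1)*1000).round(1),((P.mean(0)-v[:3])@T*1000).round(1))
```

```text
0.15 [68.  34.2 69.2 34.2] [ -2.6   0.2 -29. ]
0.153 [66.2 33.3 67.3 33.3] [ -0.5   0.2 -32. ]
0.156 [64.4 32.4 65.5 32.4] [  1.6   0.2 -35. ]
0.16 [62.  31.2 63.1 31.2] [  4.3   0.2 -39. ]
```

Run:
```python
from h import *
plan(.5422,.0665,.10,1.8326,.6)
```

```text
6 rows; j6 at end ~ -0.14
[0.6, 33.6, 26.7, 3.4, 0.097, 0.6, 36.1, 23.3, 3.5, 0.097, 0.6, 38.1, 19.7, 3.4, 0.097, 0.6, 39.9, 15.9, 3.5, 0.097, 0.6, 41.2, 11.9, 3.4, 0.097, 0.6, 42.1, 7.9, 3.5, 0.096]
```

Request:
servo_tool --targets '[0.6,17,13,0,0,0.6,33.6,27,3,0.097,0.6,36,23,3,0.097,0.6,38,20,3,0.097,0.6,40,16,3,0.097,0.6,41,12,3,0.097,0.6,22,-5,2,0.096,0.6,0,0,0,0,0.6,0,0,0,0,0.6,0,0,0,0]'

```text
clock: 5.8
position: [0.5357, 0.0631, 0.1058]
ee_rot: [-3.141, 0.0, 1.833]
contact_force: [-0.3, 0.2, 0.3]
grip_width: 0.0636
gripper_force: 44.9
```

Run:
```python
from h import *
s=sense();print(s['position'],s['ee_rot'])
plan(.5422,.0665,.045,1.8326,.6,n=4)
```

```text
[0.53570598 0.0630592  0.10581573] [-3.14147895e+00  3.01115401e-04  1.83335901e+00]
4 rows; j6 at end ~ -0.14
[0.6, 0.4, 1.8, 15.2, 0.0, 0.6, 0.4, 1.8, 15.2, 0.0, 0.6, 0.4, 1.8, 15.2, 0.0, 0.6, 0.4, 1.8, 15.2, 0.001]
```

Request:
servo_tool --targets '[0.6,0.8,3.6,0,0,0.6,0.8,3.6,15,0,0.6,0,0,15,0,0.6,0,0,15,0,0.6,0,0,15,0,0.6,0,0,0,0,0.6,0,0,0,0,0.6,0,0,0,0]'

```text
clock: 6.6
position: [0.5426, 0.067, 0.0464]
ee_rot: [3.141, 0.0, 1.833]
contact_force: [-1.0, -0.2, -0.8]
grip_width: 0.0632
gripper_force: 44.9
```

Request:
servo_tool --targets '[0.6,0,0,10,0,0.6,0,0,8,0,0.6,0,0,3,0,0.6,0,0,1,0,0.6,0,0,0,0,0.6,0,0,0,0,0.6,0,0,0,0]'

```text
clock: 7.3
position: [0.5419, 0.067, 0.0241]
ee_rot: [-3.141, -0.0, 1.833]
contact_force: [-2.2, -0.1, 1.2]
grip_width: 0.0637
gripper_force: 45.0
```

Request:
servo_tool --targets '[0.84,0,0,0,0,0.84,0,0,0,0,0.84,0,0,0,0,0.84,0,0,0,0]'

```text
clock: 7.7
position: [0.5422, 0.0669, 0.0241]
ee_rot: [3.141, 0.0, 1.833]
contact_force: [0.2, -0.3, -0.0]
grip_width: 0.0718
gripper_force: 0.0
```

Request:
servo_tool --targets '[0.84,0,0,-15,0,0.84,0,0,-30,0,0.84,0,0,-40,0,1,0,0,-40,0,1,0,0,-20,0,1,0,0,0,0,1,0,0,0,0,1,0,0,0,0]'

```text
clock: 8.5
position: [0.5407, 0.0669, 0.1678]
ee_rot: [-3.139, -0.001, 1.833]
contact_force: [-0.3, 0.9, -1.0]
grip_width: 0.0855
gripper_force: 0.0
```

Run:
```python
from h import *
wlook('w4',.062,thr=110,smax=40)
im=cv2.imread('pics/w4.png')[90:270,150:420]
cv2.imwrite('pics/w4c.png',cv2.resize(im,None,fx=2.96,fy=2.96,interpolation=cv2.INTER_CUBIC))
```

```text
[0.5407 0.0669 0.1678] [-3.139e+00 -1.000e-03  1.833e+00]
[485.3   3.7  55.7   9.8  15.4] [205.  256.1]
[545.4  89.5  78.5  67.9  14.1] [296.8 180.2]
[593.7 100.7 105.8   8.5 -74.9] [357.1 179.3]
[431.5  72.6  84.3  10.4 -82. ] [153.4 165.6]
[542.   99.3 223.5 165.6  15. ] [332.9 135.3]
```

View pics/w4c.png

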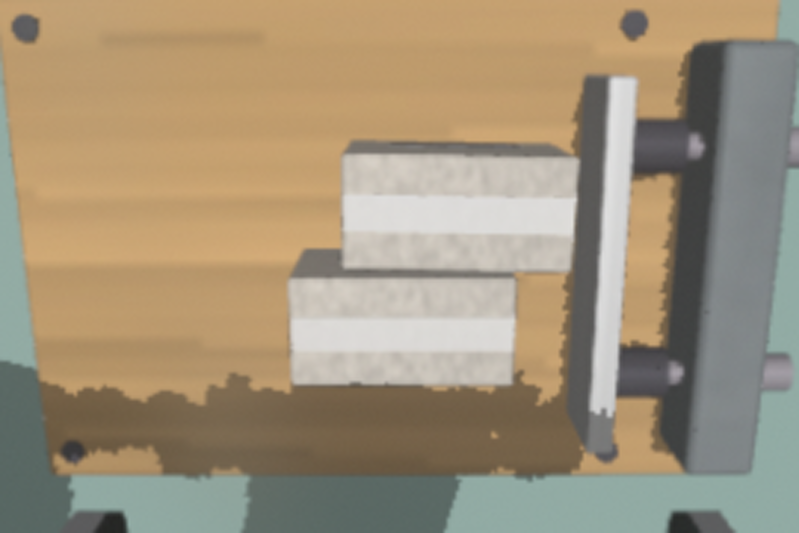

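Carton_b sits square beside A with a gap of about 1–2 mm. B's top is at crop (289,278)–(513,384), A's at (343,155)–(573,272), and the plate edge runs (608,78)→(592,450).

Run:
```python
from h import *
v=np.load('w4.npy');C=cam('wrist',dict(position=v[:3],ee_rot=v[3:]))
q=lambda l:np.array(l)/2.96+[149.67,89.67]
u=np.array([np.cos(.2635),np.sin(.2635)]);w=np.array([-u[1],u[0]])
Pl=ray(C,q([(608,78),(592,450)]),.055)[:,:2];pm=Pl.mean(0);d=Pl[0]-Pl[1]
print('plate',pm,np.degrees(np.arctan2(-d[0],d[1])))
for l in ([(343,155),(577,157),(573,272),(342,269)],[(289,278),(517,277),(513,384),(291,383)]):
    P=ray(C,q(l),.062)[:,:2];e=P.mean(0)-pm
    print(P.mean(0),e@u,e@w,np.degrees(np.arctan2(*(P[1]-P[0])[::-1])),np.degrees(np.arctan2(*(P[2]-P[3])[::-1])),np.linalg.norm(P-np.roll(P,-1,0),axis=1).round(4))
plan(.538,-.3565,.17,2.581,1)
```

```text
plate [0.5917979  0.09949592] 16.202355640391797
[0.5474522  0.10663352] -0.040956008852328266 0.018441581146280507 14.608252747643117 14.288908658174636 [0.0624 0.0314 0.0638 0.031 ]
[0.54129509 0.07068246] -0.05626446621827225 -0.014664921472748857 15.270085385590523 14.75135914420016 [0.0631 0.0314 0.0636 0.0308]
10 rows; j6 at end ~ -1.6
[1.0, -40.8, -11.2, -0.3, -0.075, 1.0, -39.9, -14.2, -0.3, -0.075, 1.0, -38.7, -17.2, -0.3, -0.075, 1.0, -37.3, -20.0, -0.2, -0.075, 1.0, -35.7, -22.8, -0.3, -0.075, 1.0, -33.9, -25.4, -0.2, -0.075, 1.0, -31.9, -27.9, -0.3, -0.075, 1.0, -29.7, -30.2, -0.2, -0.074, 1.0, -27.4, -32.2, -0.3, -0.075, 1.0, -24.8, -34.2, -0.2, -0.074]
```

Request:
servo_tool --targets '[1,-41,-11,0,-0.075,1,-40,-14,0,-0.075,1,-39,-17,0,-0.075,1,-37,-20,0,-0.075,1,-36,-23,0,-0.075,1,-34,-25,0,-0.075,1,-32,-28,0,-0.075,1,-30,-30,0,-0.074,1,-27,-32,0,-0.075,1,-25,-34,0,-0.074,1,0,0,0,0,1,0,0,0,0]'

```text
clock: 9.75
position: [0.5397, -0.3566, 0.1669]
ee_rot: [3.141, -0.004, 2.578]
contact_force: [0.1, 0.6, 0.7]
grip_width: 0.0856
gripper_force: 0.0
```

Request:
servo_tool --targets '[1,0,0,15,0,1,0,0,0,0,1,0,0,0,0]'

```text
clock: 10.05
position: [0.5403, -0.3544, 0.1524]
ee_rot: [3.141, -0.003, 2.582]
contact_force: [0.6, -0.1, -0.1]
grip_width: 0.0854
gripper_force: 0.0
```

Run:
```python
from h import *
wlook('w5',.044,thr=160)
im=cv2.imread('pics/w5.png')[140:280,190:380]
cv2.imwrite('pics/w5c.png',cv2.resize(im,None,fx=4,fy=4,interpolation=cv2.INTER_CUBIC))
```

```text
[ 0.5403 -0.3544  0.1524] [ 3.141e+00 -3.000e-03  2.582e+00]
[ 537.2 -353.8   63.3   23.7   57.9] [283.4 201.3]
```

Run:
```python
import cv2
im=cv2.imread('pics/w5.png').max(2)
for x in (262,283,305): print(x,im[172:236,x].tolist())
for y in (192,205): print(y,im[y,236:256].tolist(),im[y,312:332].tolist())
```

```text
262 [181, 181, 179, 177, 155, 113, 87, 81, 94, 110, 113, 114, 111, 111, 114, 147, 192, 202, 206, 215, 205, 192, 148, 152, 194, 179, 141, 155, 210, 220, 216, 217, 225, 222, 215, 214, 213, 212, 204, 155, 131, 130, 129, 131, 133, 131, 129, 127, 127, 123, 113, 111, 112, 112, 112, 112, 113, 113, 112, 111, 113, 112, 112, 112]
283 [182, 181, 181, 181, 171, 116, 90, 81, 85, 113, 113, 113, 113, 115, 129, 186, 204, 210, 208, 204, 203, 205, 212, 215, 216, 215, 212, 214, 226, 227, 227, 227, 228, 228, 227, 227, 226, 224, 209, 169, 134, 129, 128, 124, 122, 122, 124, 128, 126, 124, 113, 112, 114, 113, 112, 112, 113, 113, 112, 113, 112, 113, 119, 149]
305 [182, 182, 182, 181, 173, 132, 114, 113, 112, 112, 112, 112, 114, 115, 126, 167, 196, 209, 213, 215, 213, 211, 208, 208, 209, 211, 212, 211, 222, 227, 228, 228, 227, 227, 226, 226, 226, 226, 224, 211, 139, 124, 123, 125, 126, 127, 129, 129, 128, 125, 115, 111, 113, 113, 113, 113, 113, 114, 113, 113, 127, 166, 179, 181]
192 [114, 114, 115, 115, 115, 113, 108, 119, 129, 129, 127, 127, 126, 128, 130, 130, 128, 128, 129, 130] [203, 203, 206, 207, 207, 208, 201, 172, 178, 182, 182, 182, 182, 183, 182, 183, 182, 181, 182, 182]
205 [114, 115, 114, 115, 114, 114, 117, 141, 190, 207, 210, 211, 211, 211, 211, 211, 211, 210, 211, 213] [227, 227, 228, 228, 228, 223, 169, 165, 178, 182, 182, 182, 181, 182, 181, 182, 182, 182, 182, 182]
```

Top face at (243,187)–(318,222): about 2 mm off along tool −y. Shift and descend, checking the pose before closing.

Request:
servo_tool --targets '[1,0.5,-1.7,40,0,1,0,0,40,0,1,0,0,40,0,1,0,0,26,0,1,0,0,0,0,1,0,0,0,0,1,0,0,0,0]'

```text
clock: 10.8
position: [0.5416, -0.3588, 0.0106]
ee_rot: [-3.141, 0.005, 2.581]
contact_force: [0.5, -0.7, -0.3]
grip_width: 0.0853
gripper_force: 0.0
```

Request:
servo_tool --targets '[1,4,1.4,4,0,1,0,0,0,0,1,0,0,0,0]'

```text
clock: 11.1
position: [0.5372, -0.3544, 0.0049]
ee_rot: [-3.141, 0.001, 2.581]
contact_force: [-0.5, -0.7, 0.1]
grip_width: 0.0854
gripper_force: 0.0
```

Request:
servo_tool --targets '[0.6,-1,0,0,0,0.6,0,0,0,0,0.6,0,0,0,0,0.6,0,0,0,0,0.6,0,0,0,0,0.6,0,0,-20,0,0.6,0,0,-40,0,0.6,0,0,-40,0,0.6,0,0,0,0,0.6,0,0,0,0,0.6,0,0,0,0]' --grip_force 40

```text
clock: 12.2
position: [0.5363, -0.3536, 0.1021]
ee_rot: [3.141, -0.004, 2.581]
contact_force: [-0.3, -0.4, -1.4]
grip_width: 0.0637
gripper_force: 44.9
```

Run:
```python
from h import *
wlook('w6',.15,thr=110)
im=cv2.imread('pics/w6.png').max(2)
for x in (260,290,320): print(x,im[255:345:2,x].tolist())
for y in (290,315): print(y,im[y,190:220:2].tolist(),im[y,345:385:2].tolist())
```

```text
[ 0.5363 -0.3536  0.1021] [ 3.141 -0.004  2.581]
[ 517.4 -324.6   21.1    8.4   57.7] [327.3 253. ]
260 [105, 103, 108, 107, 110, 109, 108, 109, 109, 111, 111, 110, 115, 131, 135, 136, 135, 136, 137, 139, 138, 138, 137, 138, 137, 144, 213, 217, 217, 217, 217, 217, 217, 216, 217, 217, 199, 137, 135, 136, 136, 134, 133, 131, 129]
290 [103, 105, 103, 108, 107, 106, 110, 109, 106, 110, 108, 103, 112, 128, 133, 134, 132, 130, 130, 132, 137, 140, 142, 139, 136, 141, 214, 219, 219, 219, 219, 219, 218, 219, 218, 218, 202, 137, 138, 136, 130, 130, 131, 133, 135]
320 [115, 114, 116, 120, 117, 119, 122, 120, 117, 118, 120, 116, 130, 191, 208, 148, 135, 135, 135, 135, 135, 134, 133, 134, 133, 140, 214, 218, 219, 219, 220, 219, 219, 219, 219, 219, 195, 132, 133, 134, 133, 132, 129, 130, 130]
290 [90, 89, 90, 76, 40, 42, 129, 136, 134, 132, 132, 133, 136, 136, 137] [133, 133, 133, 130, 129, 130, 132, 132, 132, 132, 140, 59, 46, 68, 99, 100, 96, 93, 93, 90]
315 [39, 40, 38, 40, 44, 40, 39, 128, 217, 219, 219, 219, 219, 219, 219] [219, 218, 218, 218, 219, 219, 219, 219, 218, 165, 48, 44, 47, 47, 44, 44, 44, 43, 43, 44]
```

Run:
```python
from h import *
plan(.4822,.0718,.10,3.405,.6)
```

```text
10 rows; j6 at end ~ -1.69
[0.6, 27.2, 33.2, 0.2, -0.082, 0.6, 24.4, 35.3, 0.2, -0.082, 0.6, 21.4, 37.1, 0.1, -0.083, 0.6, 18.2, 38.8, 0.2, -0.082, 0.6, 15.0, 40.1, 0.1, -0.083, 0.6, 11.6, 41.3, 0.2, -0.082, 0.6, 8.2, 42.1, 0.1, -0.083, 0.6, 4.7, 42.6, 0.2, -0.082, 0.6, 1.2, 42.8, 0.1, -0.083, 0.6, -2.3, 42.8, 0.2, -0.082]
```

Request:
servo_tool --targets '[0.6,27,33,0,-0.082,0.6,24,35,0,-0.082,0.6,21,37,0,-0.083,0.6,18,39,0,-0.082,0.6,15,40,0,-0.083,0.6,12,41,0,-0.082,0.6,8,42,0,-0.083,0.6,5,43,0,-0.082,0.6,1,43,0,-0.083,0.6,-2,43,0,-0.082,0.6,0,0,0,0,0.6,0,0,0,0]'

```text
clock: 13.45
position: [0.4826, 0.0707, 0.1026]
ee_rot: [3.141, -0.003, -2.876]
contact_force: [-0.9, -0.3, -0.2]
grip_width: 0.0633
gripper_force: 45.0
```

Run:
```python
from h import *
s=sense();print(s['position'],s['ee_rot'])
plan(.4822,.0718,.045,3.405,.6,n=4)
```

```text
[0.48257059 0.07072692 0.10257749] [ 3.1413195  -0.00323157 -2.87587939]
4 rows; j6 at end ~ -1.69
[0.6, 0.0, 0.3, 14.4, 0.001, 0.6, 0.0, 0.3, 14.4, 0.0, 0.6, 0.0, 0.3, 14.4, 0.001, 0.6, 0.1, 0.2, 14.4, 0.0]
```

Request:
servo_tool --targets '[0.6,0,1,15,0.001,0.6,0,0,15,0,0.6,0,0,15,0,0.6,0,0,13,0,0.6,0,0,0,0,0.6,0,0,0,0,0.6,0,0,0,0]'

```text
clock: 14.15
position: [0.4846, 0.0705, 0.0466]
ee_rot: [-3.141, 0.001, -2.88]
contact_force: [-0.2, -0.8, -1.2]
grip_width: 0.0637
gripper_force: 44.9
```

Request:
servo_tool --targets '[0.6,2,1,10,0,0.6,0,0,8,0,0.6,0,0,4,0,0.6,0,0,0,0,0.6,0,0,0,0,0.6,0,0,0,0]'

```text
clock: 14.75
position: [0.4819, 0.0714, 0.0242]
ee_rot: [-3.141, 0.0, -2.879]
contact_force: [0.7, 0.2, -0.9]
grip_width: 0.0635
gripper_force: 45.1
```

Run:
```python
from h import *
im=np.hstack([get_image('wrist')[:,130:430],get_image('scene')[160:275,250:380].repeat(3,0).repeat(3,1)[:345,:390].copy() if 0 else np.pad(cv2.resize(get_image('scene')[160:275,250:380],(475,420)),((0,0),(0,0),(0,0)))])
save('m7',im);print(im.shape);s=sense();print(s['position'],s['ee_rot'],s['contact_force'])
np.save('m7.npy',np.array([*s['position'],*s['ee_rot']]))
```

```text
(420, 775, 3)
[0.48195637 0.07134605 0.02432018] [-3.14145013e+00  5.28035466e-04 -2.87930782e+00] [ 0.22831378 -0.11600114 -0.63883221]
```

View pics/m7.png

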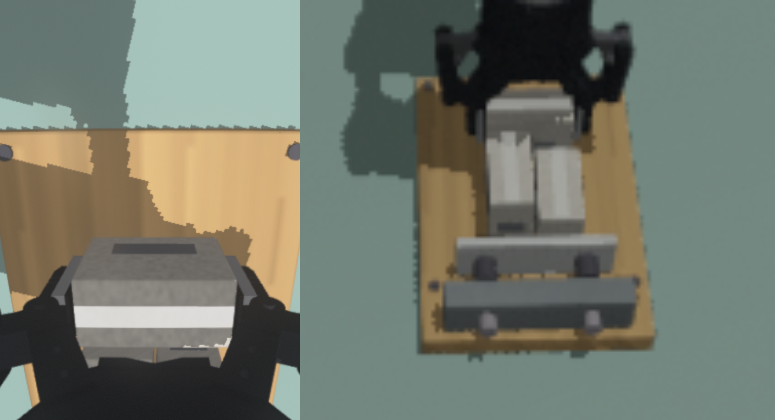

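Wrist view: the A/B joint at (155,355) is in line with the crosswise carton's centre (155,315). The scene shows both end-on cartons ahead of it, short of the plate. Push along tool −x.

Request:
servo_tool --targets '[0.6,-3,0,0,0,0.6,-3,0,0,0,0.6,-3,0,0,0,0.6,-3,0,0,0,0.6,-3,0,0,0,0.6,-3,0,0,0,0.6,-3,0,0,0,0.6,-2,0,0,0,0.6,0,0,0,0,0.6,0,0,0,0]'

```text
clock: 15.85
position: [0.5041, 0.0773, 0.0241]
ee_rot: [-3.142, 0.0, -2.879]
contact_force: [0.3, -0.2, -1.2]
grip_width: 0.0637
gripper_force: 45.0
```

Request:
servo_tool --targets '[0.6,-2,0,0,0,0.6,-2,0,0,0,0.6,-1,0,0,0,0.6,0,0,0,0,0.6,0,0,0,0]'

```text
clock: 16.35
position: [0.509, 0.0786, 0.0241]
ee_rot: [-3.141, 0.001, -2.879]
contact_force: [-0.4, -0.1, -1.3]
grip_width: 0.0634
gripper_force: 45.0
```

```bash
cat >> h.py <<'E'
def st():
    S=[]
    for _ in range(6): get_image('top'); S.append(sense())
    p=np.mean([s['position'] for s in S],0); f=np.mean([s['contact_force'] for s in S],0)
    u=np.array([np.cos(.2635),np.sin(.2635)]); w=np.array([-u[1],u[0]]); e=(p[:2]-[.5918,.0995])*1000
    print('plate-frame TCP',(e@u).round(1),(e@w).round(1),'z',p[2].round(4),'F along',(f[:2]@u).round(1),(f[:2]@w).round(1),f[2].round(1),S[-1]['ee_rot'].round(3),S[-1]['clock'],S[-1]['gripper_force'])
E
python3 -c "
from h import *
st()"
```

```text
plate-frame TCP -85.4 1.4 z 0.0242 F along 0.0 -0.3 -1.0 [-3.142  0.    -2.879] 16.65 44.98359024524689
```

Request:
servo_tool --targets '[0.6,-1,0,0,0,0.6,-1,0,0,0,0.6,-1,0,0,0,0.6,-1,0,0,0,0.6,-1,0,0,0,0.6,0,0,0,0]'

```text
clock: 17.25
position: [0.5119, 0.0796, 0.0236]
ee_rot: [3.141, -0.004, -2.879]
contact_force: [-5.1, -2.2, 1.3]
grip_width: 0.064
gripper_force: 45.3
```

```bash
python3 -c "
from h import *
st()"
```

```text
plate-frame TCP -82.4 1.6 z 0.0236 F along -5.1 -0.7 1.5 [ 3.141 -0.004 -2.879] 17.55 45.277944803237915
```

Request:
servo_tool --targets '[0.6,-1,0,0,0,0.6,-1,0,0,0,0.6,-1,0,0,0,0.6,0,0,0,0]'

```text
clock: 17.95
position: [0.5138, 0.0801, 0.0233]
ee_rot: [3.141, -0.006, -2.879]
contact_force: [-6.7, -2.8, 2.3]
grip_width: 0.0634
gripper_force: 45.3
```

```bash
python3 -c "
from h import *
st()"
```

```text
plate-frame TCP -80.4 1.6 z 0.0233 F along -6.5 -0.7 1.9 [ 3.141 -0.006 -2.879] 18.25 45.343616008758545
```

Request:
servo_tool --targets '[0.6,-1,0,0,0,0.6,-1,0,0,0,0.6,-1,0,0,0,0.6,-1,0,0,0,0.6,-1,0,0,0,0.6,-1,0,0,0,0.6,0,0,0,0]'

```text
clock: 18.95
position: [0.5171, 0.0812, 0.0228]
ee_rot: [3.141, -0.011, -2.878]
contact_force: [-8.7, -5.2, 4.1]
grip_width: 0.0634
gripper_force: 45.7
```

```bash
python3 -c "
from h import *
st()"
```

```text
plate-frame TCP -76.9 1.8 z 0.0228 F along -10.6 -0.9 4.8 [ 3.141 -0.011 -2.878] 19.25 45.6635981798172
```

```bash
cat >> h.py <<'E'
def profile(im,n):
    u=np.array([np.cos(.2635),np.sin(.2635)]); w=np.array([-u[1],u[0]])
    xs=np.arange(-15,35,.5); ys=np.r_[-50:-33:1,38:50:1]
    g=np.array([[[*(np.array([.5918,.0995])+x/1e3*u+y/1e3*w),.055] for x in xs] for y in ys])
    p=proj(cam(n),g.reshape(-1,3)).reshape(len(ys),len(xs),2).astype(np.float32)
    return xs,cv2.remap(im.astype(np.float32).max(2),p[...,0],p[...,1],cv2.INTER_CUBIC).mean(0)
def plate():
    for n in('scene','top'):
        x,a=profile(cv2.imread(f'pics/{n}0.png'),n); _,b=profile(get_image(n),n)
        print(n,a[::4].round().astype(int).tolist(),b[::4].round().astype(int).tolist())
        pk=[(np.clip(q-np.percentile(q,60),0,None)) for q in(a,b)]
        sh=np.arange(-2,20,.25); k=(x>-12)&(x<14)
        err=[np.mean((np.interp(x[k]+s,x,b)-a[k])**2) for s in sh]; i=int(np.argmin(err)); print('shift',sh[i],round(err[i],1))
E
python3 -c "
from h import *
st();plate()"
```

```text
plate-frame TCP -76.9 1.8 z 0.0228 F along -10.4 -1.3 4.9 [ 3.141 -0.011 -2.878] 19.55 45.664165019989014
scene [140, 140, 140, 140, 140, 136, 136, 143, 151, 151, 133, 104, 88, 85, 82, 77, 73, 71, 70, 69, 69, 68, 68, 78, 84] [130, 129, 129, 129, 129, 129, 129, 129, 123, 126, 145, 160, 155, 131, 103, 90, 88, 86, 80, 76, 74, 72, 71, 71, 79]
shift 6.0 63.2
top [171, 174, 177, 155, 109, 70, 56, 115, 199, 223, 205, 152, 110, 100, 99, 98, 102, 112, 113, 95, 74, 59, 45, 69, 115] [67, 65, 63, 61, 59, 57, 55, 54, 49, 52, 95, 149, 162, 148, 107, 73, 69, 94, 110, 91, 66, 48, 42, 77, 129]
shift 5.75 3170.5
```

Cameras put the plate about 6 mm in, which agrees with the force. Push about 4 mm more and ease the downward press.

Request:
servo_tool --targets '[0.6,-1,0,-0.5,0,0.6,-1,0,-0.5,0,0.6,-1,0,-0.5,0,0.6,-1,0,0,0,0.6,-1,0,0,0,0.6,0,0,0,0,0.6,0,0,0,0]'

```text
clock: 20.35
position: [0.5203, 0.0822, 0.0231]
ee_rot: [3.14, -0.014, -2.878]
contact_force: [-9.4, -5.3, 0.3]
grip_width: 0.0634
gripper_force: 45.1
```

```bash
python3 -c "
from h import *
st();plate()"
```

```text
plate-frame TCP -73.5 1.9 z 0.0231 F along -10.6 -1.8 0.2 [ 3.14  -0.014 -2.878] 20.65 45.129443407058716
scene [140, 140, 140, 140, 140, 136, 136, 143, 151, 151, 133, 104, 88, 85, 82, 77, 73, 71, 70, 69, 69, 68, 68, 78, 84] [130, 129, 129, 129, 129, 128, 128, 128, 128, 127, 123, 133, 151, 159, 153, 126, 100, 89, 88, 85, 78, 75, 73, 71, 79]
shift 9.75 61.9
top [171, 174, 177, 155, 109, 70, 56, 115, 199, 223, 205, 152, 110, 100, 99, 98, 102, 112, 113, 95, 74, 59, 45, 69, 115] [75, 72, 69, 66, 64, 62, 60, 58, 56, 54, 51, 51, 76, 132, 164, 140, 93, 67, 68, 66, 58, 47, 43, 78, 129]
shift 10.0 3673.0
```

```bash
python3 -c "
from h import *
st();print(job_done())"
```

```text
plate-frame TCP -73.5 1.9 z 0.0231 F along -10.7 -2.1 0.3 [ 3.14  -0.014 -2.878] 21.05 45.12976884841919
the job is handed in; nothing more can be done
None
```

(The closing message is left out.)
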